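# Uncouple a clay extruder's lever by driving out its seized pin

## Task

The headed pin that couples the clay extruder's hand lever to its plunger is seized with dried clay. With the drift punch from the wooden rest, press the pin out through the fork from its headless end, without ramming the machine and never touching the pin with the fingers, until it drops into the blue tray. Then lay the punch back in its rest, push the freed lever right back against its stop, away from the barrel, and disturb nothing else.

Things in the scene. Friction and masses are not known exactly. Their poses are not given: they have to be found in the camera images.
- extruder: bench clay extruder, fixed to the table. Origin: on the table straight under the middle of the pin bore; x runs along the machine away from the barrel, y along the bore, z up. Barrel at x = -126 to -302 mm, 90 mm diameter, flanges 108, axis 110 mm high, straps up to 170 mm. Under the fork only a 36 mm wide spine, 20 mm high. Lever's stop post at x = 54 to 84 mm, 94 mm high, 30 wide
- bore_mouth (a point): centre of the bore's mouth in the outer face of the -y lug, 110 mm above the table. The pin's headless end lies 4 to 8 mm deep behind it; the pin goes out along the extruder's +y
- bore_middle (a point): middle of the bore (extruder x = 0, y = 0, z = 110 mm), within the lever. Fork on the plunger rod: two dark steel lugs 42 mm across and 16 mm thick, outer faces at y = -30 and +30 mm, the 16 mm thick lever midway between. The hole is 12.4 mm wide in the lugs (12 high, up to 1 mm less at the top where dried clay sits) and 15.6 mm in the lever, edges plain
- lever (a joint): hand lever, rad: 0 as coupled (upright), grows as its top swings along the extruder's +x, away from the barrel; stop at 0.6. Stiff pivot (0.3 N m): it stays where it is left. Pin or punch in the bore lock it. Flat bar 26 mm wide up to 125 mm from the pivot, then a round red grip 26 to 32 mm thick up to 215 mm from the pivot
- lever_pivot (a point): the lever's pivot: extruder x = 0, y = 0, 45 mm above the table; its axis runs along the extruder's y
- lever_top (a point): top end of the lever's red grip, 215 mm from the pivot (260 mm above the table when upright)
- pin: brass headed pin: shank 12 mm diameter, 56 mm long, flat head 20 mm diameter, 8 mm thick; 65 g. Origin: on its axis at the head's inner face; +y out through the head. Gripped in both lugs: gives way to a steady push of roughly 11 to 20 N (less once out of the first lug), stays put when not pushed, drops free when its headless end leaves the +y lug after 52 to 56 mm
- punch: steel drift punch, 180 mm, 200 g: 16 mm octagonal shank 100 mm long (dark, yellow end) and a slim bright nose 9.4 mm diameter, 80 mm long, edge barely broken (0.8 mm). Origin: on the axis, near the balance point, 120 mm behind the tip; +y points to the tip. The shank runs from y = -60 to +40 mm
- punch_tip (a point): centre of the punch's tip
- rest: wooden punch rest, 62 x 110 mm base 10 mm thick, fixed; two flared saddles, 10 mm thick, 32 mm either side of its middle along its y, 58 mm high at most, seats 20 mm wide. Origin: middle of its underside; y along the punch as it lies (tip to +y)
- rest_seat (a point): where the punch's origin lies in the rest: 45 mm above the table, midway between the saddles
- tray: blue steel catch tray, fixed, 160 x 160 mm, 30 mm high, 4 mm walls, under the head end of the pin. Origin: middle of its underside, axes as the extruder's
- glaze_bottle: glaze bottle, 64 mm diameter, 190 mm high, not to be disturbed; origin under its base
- brush_pot: white and blue pot of brushes, 84 mm diameter, 200 mm high with brushes; leave alone; origin under its base
- bowl: black bowl, 130 mm diameter, 50 mm high; leave alone; origin under its base
- red_block: red shaping block 80 x 50 x 30 mm; leave alone; origin in its underside
- modelling_knife: wooden modelling knife 170 mm long, 12 mm thick, lying along its x; leave alone; origin in its underside
- clay_cup: grey clay cup with a face, 68 mm diameter, 98 mm high, on a plywood bat 260 mm square and 16 mm thick; leave alone; origin under its base
Not all that is in view belongs to the job. What is meant by the rest is not green, orange or red, and is the smaller of those in its own colour.

How it is judged (in metres and radians):
On the way, in this order (a step that is already met when the one before it is completed fails the run):
1. the pin is being driven: the punch's tip is at least 8 mm inside the bore and the pin has moved at least 8 mm (y of punch_tip in the frame of extruder between -0.022 and 0.1 m and x of punch_tip in the frame of extruder between -0.009 and 0.009 m and z of punch_tip in the frame of extruder between 0.101 and 0.119 m and distance of pin from where it was at the start of the episode between 0.008 and 0.07 m), for 0.1 s.
2. the pin has dropped into the tray and lies still (x of pin in the frame of tray between -0.078 and 0.078 m and y of pin in the frame of tray between -0.078 and 0.078 m and height (world z) of pin below 0.045 m and linear speed of pin below 0.03 m/s), for 0.2 s.
At the end, for the whole second after the job is handed in: The pin lies still in the tray; the punch lies in both saddles of its rest, its origin within 20 mm of the seat and along the rest (0.15 rad); the lever is back against its stop (more than 0.54 of 0.6 rad) (all of step 2 and distance between punch and rest_seat below 0.02 m and height (world z) of punch below 0.052 m and angle between the y axis of punch and the y axis of rest, either way round below 0.15 rad and linear speed of punch below 0.03 m/s and value of joint lever above 0.54 rad); the robot touches nothing.
It fails at once if the punch presses on the machine with more than 30 N or on the pin with more than 35 N (contact force between punch and extruder above 30 N or contact force between punch and pin above 35 N).
It fails at once if the fingers touch the pin (contact force between the fingers and pin above 0.5 N).
It fails at once if a bystander is moved more than 30 mm or tipped over (distance of any of glaze_bottle, brush_pot, bowl, red_block, modelling_knife, clay_cup from where it was at the start of the episode above 0.03 m or angle between any of glaze_bottle, brush_pot, bowl, red_block, modelling_knife, clay_cup's own z axis and vertical above 0.5 rad).
It also fails if it takes over 64 s, if anything falls off the work surface, if the arm or the gripper's body presses on something with over 40 N, if the wrist force passes 120 N, or if a joint passes its speed limit or range.

## Robot

A 7-joint arm with a two-finger parallel gripper is mounted at the origin on the work surface. World frame = base frame: x ahead of the robot, y to its left, z up, the work surface at z = 0. Lengths are in mm, angles in degrees, forces in N, time in s.
With the tool pointing down it reaches from about 350 to 900 mm from the base axis. Payload 19.9 kg.
Tool frame: the origin (TCP) lies at the very end of the fingers, on their centre line; the grasp point (between the pads) lies 19 mm behind it; z points along the fingers, y is the line along which they close (so a half turn about z gives the same grasp; the last joint's range is limited). The gripper opens to 85 mm and grips with 20 to 120 N. Pads are 22 mm wide; open, the fingers measure 114 mm over their backs; the gripper's body (76 mm by 85 mm) begins 54 mm behind the grasp point. The pads swing forward as they close: fully open they stand 13 mm farther back than shut.
Start: joints at [67.351, 23.915, -0.59, 92.452, 0.269, 63.638, -3.037], TCP at [216.535, -586.271, 231.26] pointing down, gripper open.
Joint ranges: [-161.28, 161.28], [-22.2, 115.67], [-73.04, 71.86], [3.21, 147.25], [-68.34, 248.33], [10.77, 114.83], [-161.83, 161.83]. Speed limits (degrees/s): [108.29, 108.29, 136.94, 136.94, 172.46, 172.46, 172.46].

## Interface

Orientations are given as [roll, pitch, yaw] about the fixed x, y, z axes, in that order (R = Rz(yaw) Ry(pitch) Rx(roll)).
In Python, from bench import env gives the robot as it stands.
- The arm moves only by the tool arm_command, never from a script. Its argument "moves" is a list of rows, each an object of numbers: "gripper": the closure in counts, from 0 (fully open) to 255 (shut); "tx", "ty", "tz": the shift along the tool's x, y, z each as a share of 0.5 m, from -1 to 1; "ax", "ay", "az": the turn, a rotation vector about the tool's x, y, z each as a share of 180 degrees, from -1 to 1. A call has 1 to 12 rows; each row is the pose to reach, as a shift and turn from the pose commanded when the call began, along the tool's axes at that moment, turning the shorter way round; what a row does not reach only later rows make up. A row lasts 1/10 s, in which the tool goes at most 50 mm and 8.59 degrees, less where a joint would pass 70% of its speed; a pose out of reach is approached as far as the arm can. A call with a number of a shift or a turn outside -1 to 1 is refused whole. A call with a gripper value outside its range is refused whole. The fingers move at their own pace and stop on an object; "squeeze" is the grip in N (left out, the last holds). Time passes only in rows, so rows that repeat a pose let the fingers close. It gives the time, the measured TCP pose, the force, the opening and the grip force at its end, in the units of the state.
- env.state(): the state, without advancing time (a new reading comes with each control period).
- env.capture(name): name is "scene" or "top" or "wrist"; returns the picture (480x640x3 uint8, red, green, blue); there is no depth.
- env.camera_info(name): a dict with "mtx" (3x3 intrinsics, pixels), "rvec" (rotation vector, rad) and "tvec" (3), from world to camera coordinates, as OpenCV has them; the wrist camera has in their place "hand_eye" (4x4, takes a point from camera to tool coordinates, whose origin is the TCP and whose axes are the flange's). Camera axes: x right, y down, z forward; pixel columns grow to the right and rows downward; lengths in mm; the calibration is good to about 2 mm. A picture is of the moment at which its call begins: read the wrist's pose just before it. camera_info takes no time and is no camera call.
- env.sign_off(): hands the job in; it is judged then, once.
Trained networks look in the newest picture that a camera, given by its name, has taken for a name from the list of things; names that differ only in an ending like _2 or _b are one class to them, and where a whole thing is asked for, a point or a joint stands for the part that bears it (a point fixed in the world has none). Each returns a list of dicts, best first, with "conf" (0 to 1); they miss things now and then, are a little off and sometimes report something else, mostly with a low value. They report only what shows in the picture. A call takes as long as a camera call. They do not tell look-alikes from the thing itself.
- env.look_for(thing, camera): "position" ([column, row] in pixels, amid what is visible of it).
The state is a dict: "time": time; "q": joint angles; "joint_vel": joint speeds; "joint_torque": joint torques, N m; "tcp_pos": TCP position; "eef_rot": TCP orientation; "ft_force": force on the tool from outside, world axes, zero at the start; "wrist_torque": the same for the moment, N m; "opening": opening from 0.0 (shut) to 1.0 (fully open); "grasp_force": force on a finger pad.
Only numpy, scipy, OpenCV 4.12 (cv2) and the standard library are available. Lean on these libraries where they do the work, as an engineer would, in place of code of your own. Each camera call takes 0.05 s, during which the arm holds its last target. There are 200 camera calls.

## Working session

There is one attempt and no reset: what is moved stays moved. The work goes in short steps, Python scripts to look and compute and a tool call to move; the robot and the scene stay as the last step left them, time stands still between calls to the robot, and variables do not carry over. Pictures are saved under pics/ and viewed, at most 10 in all, crops included, and the job is handed in when it is done.

Besides the shell and the picture viewer there is one more tool, called in YAML: its name, and indented under it one key for each argument. arm_command: Moves the arm, as the interface text tells. Shift numbers are shares of 0.5 m and turn numbers shares of 180 degrees, none past 1 either way. Its arguments: {"type":"object","properties":{"moves":{"type":"array"},"squeeze":{"type":"number"}},"required":["moves"]}

```bash
mkdir -p pics; ls
python3 - <<'E'
from bench import env
import cv2
for c in ("scene","top"):
    im=env.capture(c); cv2.imwrite(f"pics/{c}0.png",im[:,:,::-1])
    i=env.camera_info(c); print(c,i)
    for t in ("extruder","rest","punch","punch_tip","tray","pin","lever_top","bore_mouth","glaze_bottle","brush_pot","bowl","clay_cup"):
        print(t,[(d["position"],round(d["conf"],2)) for d in env.look_for(t,c)[:3]])
s=env.state();print(s)
E
```

```text
pics
scene {'mtx': array([[531.55362239,   0.        , 318.35073173],
       [  0.        , 531.55362239, 239.71742048],
       [  0.        ,   0.        ,   1.        ]]), 'rvec': array([ 2.15949071,  0.54432649, -0.27295474]), 'tvec': array([-457.65434537,  -17.1954051 , 1625.76153429])}
extruder [([340.0, 212.2], 0.58), ([288.6, 236.7], 0.55)]
rest [([225.0, 355.9], 0.95), ([221.2, 423.1], 0.88), ([165.9, 312.8], 0.79)]
punch [([223.2, 336.1], 0.89)]
punch_tip [([223.0, 340.9], 0.67)]
tray [([355.8, 246.8], 0.88)]
pin []
lever_top [([336.6, 214.9], 0.56), ([227.3, 355.0], 0.16)]
bore_mouth [([286.3, 242.6], 0.81)]
glaze_bottle [([355.5, 370.4], 0.68), ([286.1, 241.4], 0.54)]
brush_pot [([310.8, 424.0], 0.87), ([339.1, 213.7], 0.52)]
bowl [([350.4, 187.8], 0.83), ([337.7, 212.2], 0.39)]
clay_cup [([414.1, 200.2], 0.71)]
top {'mtx': array([[520.79887226,   0.        , 312.36649494],
       [  0.        , 520.79887226, 235.18027292],
       [  0.        ,   0.        ,   1.        ]]), 'rvec': array([ 2.14246234, -2.1053196 ,  0.21082742]), 'tvec': array([ -23.98311343,  521.0244284
[... 615 characters left out ...]
: 1.3, 'q': array([67.35087375, 23.91372784, -0.58993268, 92.45106811,  0.26764277,
       63.63743235, -3.03665514]), 'joint_vel': array([ 0.05139882, -0.03456945, -0.06715174, -0.0841892 , -0.00761498,
        0.1073051 , -0.03995635]), 'joint_torque': array([-9.70926908e-05, -8.64202881e+01,  6.77710120e-01, -4.35203505e+01,
        1.91170588e-02,  2.11766055e-03,  1.43767306e-05]), 'tcp_pos': array([ 216.55071423, -586.28576347,  231.28707692]), 'eef_rot': array([-1.79999181e+02,  7.18949690e-04,  2.02706163e+01]), 'ft_force': array([ 0.3579452 ,  0.53265094, -0.10478438]), 'wrist_torque': array([-0.03528322, -0.0027124 ,  0.0132614 ]), 'grasp_force': 0.0, 'opening': 0.9991430831693044}
```

Run:
```python
import cv2
a=cv2.imread("pics/scene0.png");b=cv2.imread("pics/top0.png")
cv2.imwrite("pics/s1.png",cv2.resize(a[120:450,120:520],(800,600)[:1]+(600,) if 0 else None,fx=1.8,fy=1.8,interpolation=3) if 0 else cv2.resize(a[130:460,110:510],None,fx=1.8,fy=1.8,interpolation=2))
cv2.imwrite("pics/t1.png",cv2.resize(b[120:370,120:490],None,fx=2.1,fy=2.1,interpolation=2))
```

```text
(no output)
```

View pics/s1.png

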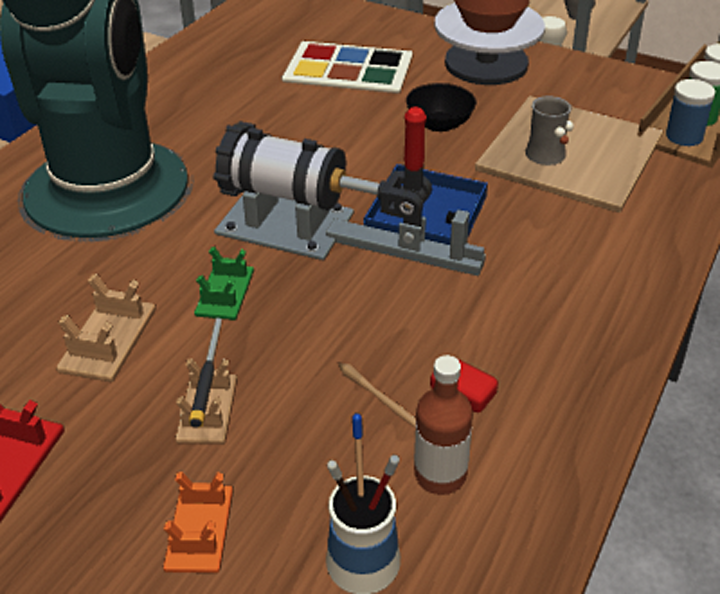

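View pics/t1.png

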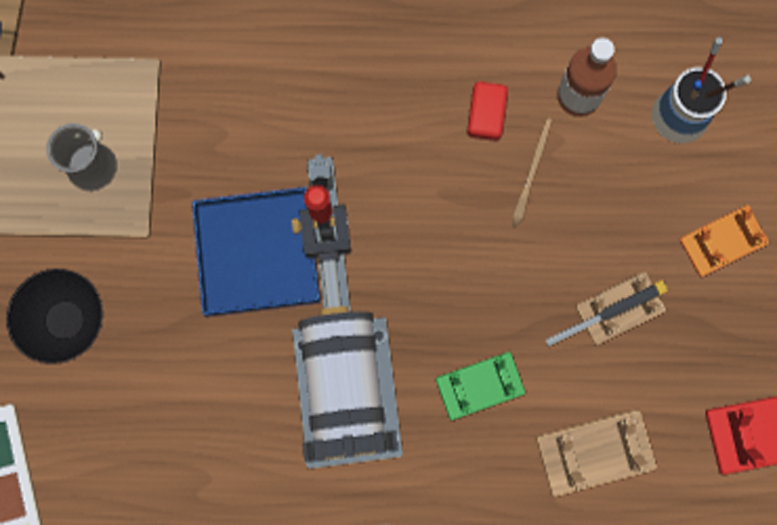

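The views show the punch in the small wooden rest (top crop: tip 549,343, yellow end 664,287). The fork and pin head are at top crop (325,230) and the bore ring at scene crop (406,207). The barrel lies toward the robot.

```bash
cat > h.py <<'E'
import numpy as np, cv2
from bench import env
from scipy.spatial.transform import Rotation as R
def cam(c,pose=None):
    i=env.camera_info(c); K=np.array(i["mtx"])
    if "rvec" in i:
        Rm=cv2.Rodrigues(np.array(i["rvec"]))[0]; t=np.array(i["tvec"])
    else:
        s=pose or env.state(); H=np.array(i["hand_eye"])
        T=np.eye(4);T[:3,:3]=R.from_euler("xyz",s["eef_rot"],degrees=True).as_matrix();T[:3,3]=s["tcp_pos"]
        M=np.linalg.inv(T@H);Rm=M[:3,:3];t=M[:3,3]
    return K,Rm,t
def ray(c,uv,C=None):
    K,Rm,t=C or cam(c); d=Rm.T@np.linalg.solve(K,[uv[0],uv[1],1.]); return -Rm.T@t,d
def at_z(c,uv,z,C=None):
    o,d=ray(c,uv,C); return o+d*(z-o[2])/d[2]
def tri(rs):
    A=0;b=0
    for o,d in rs:
        d=d/np.linalg.norm(d);P=np.eye(3)-np.outer(d,d);A=A+P;b=b+P@o
    return np.linalg.solve(A,b)
def proj(c,p,C=None):
    K,Rm,t=C or cam(c);q=K@(Rm@np.asarray(p,float)+t);return q[:2]/q[2]
E
python3 - <<'E'
from h import *
np.set_printoptions(precision=1,suppress=True)
T=lambda u,v:(120+u/2.1,120+v/2.1); S=lambda u,v:(110+u/1.8,130+v/1.8)
tip=at_z("top",T(549,343),45);end=at_z("top",T(664,287),45)
print("punch top",tip,end,np.linalg.norm(tip-end),np.degrees(np.arctan2(*(tip-end)[[1,0]])))
tip2=at_z("scene",S(221,320),45);end2=at_z("scene",S(197,416),45)
print("scene",tip2,end2)
print("head",at_z("top",T(297,226),110),"levertop",at_z("top",T(317,193),260), "levertop scene",at_z("scene",S(414,112),260))
print("bore scene",at_z("scene",S(407,208),110))
print("fork corners",[at_z("top",T(*p),131) for p in((303,206),(345,206),(303,256),(349,256))])
print("barrel axis ends",at_z("top",T(338,318),110),at_z("top",T(352,450),110))
print("tray corners",[at_z("top",T(*p),30) for p in((194,202),(205,315))])
print("rest corners",[at_z("top",T(*p),10) for p in((578,306),(645,272),(665,307),(600,345))])
print(env.camera_info("wrist"))
E
```

```text
punch top [ 388.2 -211.1   45. ] [ 466.7 -367.4   45. ] 174.865053669668 116.67391932407172
scene [ 392.4 -206.3   45. ] [ 464.9 -357.3   45. ]
head [528.3 125.  110. ] levertop [537.   88.8 260. ] levertop scene [535.2  85.6 260. ]
bore scene [539.7  61.8 110. ]
fork corners [array([550.3, 116.3, 131. ]), array([551.3,  62.2, 131. ]), array([485., 114., 131.]), array([486.1,  55.4, 131. ])]
barrel axis ends [408.9  68.3 110. ] [243.   46.1 110. ]
tray corners [array([576., 276.,  30.]), array([419.5, 252.8,  30. ])]
rest corners [array([ 443.5, -256.5,   10. ]), array([ 492.7, -350.2,   10. ]), array([ 444.2, -376.6,   10. ]), array([ 390.2, -285.9,   10. ])]
{'mtx': array([[403.8,   0. , 328.6],
       [  0. , 403.8, 243.1],
       [  0. ,   0. ,   1. ]]), 'hand_eye': array([[  -0. ,   -1. ,   -0.3,   74.1],
       [   1. ,   -0. ,   -0. ,   -0.4],
       [   0. ,   -0.3,    1. , -141.9],
       [   0. ,    0. ,    0. ,    1. ]])}
```

```bash
cat >> h.py <<'E'
np.set_printoptions(precision=2,suppress=True)
def tool_R(yaw,tilt):   # tool x along yaw (deg), z down, leaning tilt deg toward x
    return (R.from_euler("xyz",[180,0,yaw],degrees=True)*R.from_euler("y",tilt,degrees=True))
def go(grasp,yaw,tilt):
    s=env.state();R0=R.from_euler("xyz",s["eef_rot"],degrees=True);R1=tool_R(yaw,tilt)
    tcp=np.array(grasp)+R1.apply([0,0,19])
    sh=R0.inv().apply(tcp-s["tcp_pos"])/500; rv=(R0.inv()*R1).as_rotvec(degrees=True)/180
    print("t %.2f"%s["time"],"shift",np.round(sh,4),"turn",np.round(rv,4),"mm",np.linalg.norm(sh)*500,"F",s["ft_force"],"grip",s["grasp_force"],s["opening"])
E
python3 -c "
from h import *
go([442,-318,150],116.7,25)"
```

```text
t 1.30 shift [ 0.61 -0.36  0.2 ] turn [ 0.12  0.1  -0.53] mm 367.14443757730004 F [ 0.36  0.53 -0.1 ] grip 0.0 0.9991430831693044
```

```bash
sed -i 's/precision=2/precision=4/' h.py; python3 -c "
from h import *
go([442,-318,150],116.7,25)"
```

```text
t 1.30 shift [ 0.6071 -0.3631  0.197 ] turn [ 0.1167  0.1043 -0.5263] mm 367.14443757730004 F [ 0.3579  0.5327 -0.1048] grip 0.0 0.9991430831693044
```

arm_command:
  moves:
    - {"gripper": 70, "tx": 0.607, "ty": -0.363, "tz": 0.197, "ax": 0.1167, "ay": 0.1043, "az": -0.5263}
    - {"gripper": 70, "tx": 0.607, "ty": -0.363, "tz": 0.197, "ax": 0.1167, "ay": 0.1043, "az": -0.5263}
    - {"gripper": 70, "tx": 0.607, "ty": -0.363, "tz": 0.197, "ax": 0.1167, "ay": 0.1043, "az": -0.5263}
    - {"gripper": 70, "tx": 0.607, "ty": -0.363, "tz": 0.197, "ax": 0.1167, "ay": 0.1043, "az": -0.5263}
    - {"gripper": 70, "tx": 0.607, "ty": -0.363, "tz": 0.197, "ax": 0.1167, "ay": 0.1043, "az": -0.5263}
    - {"gripper": 70, "tx": 0.607, "ty": -0.363, "tz": 0.197, "ax": 0.1167, "ay": 0.1043, "az": -0.5263}
    - {"gripper": 70, "tx": 0.607, "ty": -0.363, "tz": 0.197, "ax": 0.1167, "ay": 0.1043, "az": -0.5263}
    - {"gripper": 70, "tx": 0.607, "ty": -0.363, "tz": 0.197, "ax": 0.1167, "ay": 0.1043, "az": -0.5263}
    - {"gripper": 70, "tx": 0.607, "ty": -0.363, "tz": 0.197, "ax": 0.1167, "ay": 0.1043, "az": -0.5263}
    - {"gripper": 70, "tx": 0.607, "ty": -0.363, "tz": 0.197, "ax": 0.1167, "ay": 0.1043, "az": -0.5263}
    - {"gripper": 70, "tx": 0.607, "ty": -0.363, "tz": 0.197, "ax": 0.1167, "ay": 0.1043, "az": -0.5263}
    - {"gripper": 70, "tx": 0.607, "ty": -0.363, "tz": 0.197, "ax": 0.1167, "ay": 0.1043, "az": -0.5263}

```text
time: 2.5
tcp_pos: [438.4, -311.1, 132.5]
eef_rot: [179.9, -25.1, 117.1]
ft_force: [-0.2, 0.2, 0.1]
opening: 0.723
grasp_force: 0.0
```

Run:
```python
from h import *
im=env.capture("wrist"); cv2.imwrite("pics/w1.png",im[:,:,::-1])
go([442,-318,45],116.7,25)
for p in ([388,-211,45],[442,-318,45],[467,-371,45]): print(proj("wrist",p))
```

```text
t 2.55 shift [-0.0885 -0.0007  0.1894] turn [-0.0005 -0.0008  0.0026] mm 104.54425473556635 F [-0.7102  1.3133 -1.1152] grip 0.0 0.7261593835055502
[328.9877 136.4937]
[327.6891 326.4331]
[324.2973 429.2879]
```

View pics/w1.png

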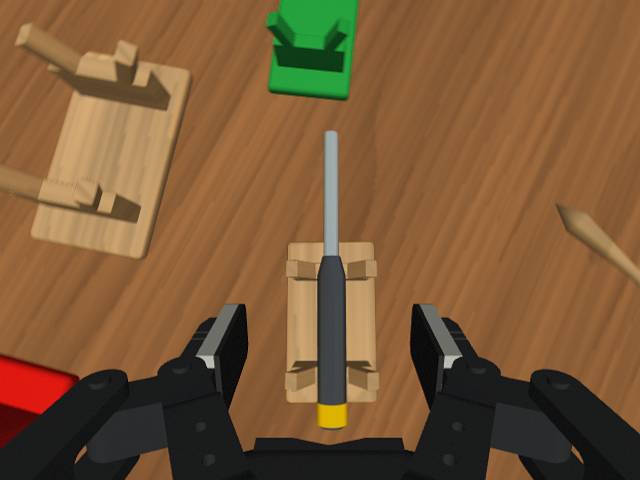

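The tip is at (331,131) and the yellow end at (332,425), close to the prediction. The fingers are centred, and the rest saddles are at rows 268 and 380.

Run:
```python
from h import *
a=at_z("wrist",(331.5,131.5),45);b=at_z("wrist",(332,423),45)
d=a-b;print(a,b,np.linalg.norm(d),np.degrees(np.arctan2(d[1],d[0])),a-120*d/np.linalg.norm(d))
s=at_z("wrist",(331.5,256),45);print("shank start",s,s-40*d/np.linalg.norm(d))
g=(a-120*d/np.linalg.norm(d)); go([g[0],g[1],45],np.degrees(np.arctan2(d[1],d[0])),25)
```

```text
[ 387.8973 -207.2526   45.    ] [ 469.4018 -365.8791   45.    ] 178.3404973726889 117.19473746957642 [ 442.7392 -313.9876   45.    ]
shank start [ 424.6462 -279.0622   45.    ] [ 442.9268 -314.6405   45.    ]
t 2.55 shift [-0.0827  0.0042  0.1922] turn [ 0.0007 -0.0008  0.0002] mm 104.62472878820677 F [-0.7102  1.3133 -1.1152] grip 0.0 0.7261593835055502
```

arm_command:
  moves:
    - {"gripper": 70, "tx": -0.0827, "ty": 0.0042, "tz": 0.192}
    - {"gripper": 70, "tx": -0.0827, "ty": 0.0042, "tz": 0.192}
    - {"gripper": 70, "tx": -0.0827, "ty": 0.0042, "tz": 0.192}
    - {"gripper": 70, "tx": -0.0827, "ty": 0.0042, "tz": 0.192}
    - {"gripper": 240, "tx": -0.0827, "ty": 0.0042, "tz": 0.192}
    - {"gripper": 240, "tx": -0.0827, "ty": 0.0042, "tz": 0.192}
    - {"gripper": 240, "tx": -0.0827, "ty": 0.0042, "tz": 0.192}
    - {"gripper": 240, "tx": -0.0827, "ty": 0.0042, "tz": 0.192}
    - {"gripper": 240, "tx": -0.0827, "ty": 0.0042, "tz": 0.192}
    - {"gripper": 240, "tx": -0.0827, "ty": 0.0042, "tz": 0.192}
    - {"gripper": 240, "tx": -0.0827, "ty": 0.0042, "tz": 0.192}
  squeeze: 100

```text
$.moves[0]: bad value
```

Run:
```python
from h import *
s=env.state();print(s["tcp_pos"],s["eef_rot"],s["opening"],s["grasp_force"],s["ft_force"])
go([443,-314,150],117.2,25)
```

```text
[ 438.5485 -310.9191  132.3242] [179.8604 -25.139  117.2254] 0.7261593835055502 0.0 [-0.7102  1.3133 -1.1152]
t 2.55 shift [0.0063 0.0051 0.002 ] turn [ 0.0007 -0.0008  0.0001] mm 4.16040506242607 F [-0.7102  1.3133 -1.1152] grip 0.0 0.7261593835055502
```

arm_command:
  moves:
    - {"gripper": 70, "tx": -0.0827, "ty": 0.0042, "tz": 0.192, "ax": 0, "ay": 0, "az": 0}
    - {"gripper": 70, "tx": -0.0827, "ty": 0.0042, "tz": 0.192, "ax": 0, "ay": 0, "az": 0}
    - {"gripper": 70, "tx": -0.0827, "ty": 0.0042, "tz": 0.192, "ax": 0, "ay": 0, "az": 0}
    - {"gripper": 70, "tx": -0.0827, "ty": 0.0042, "tz": 0.192, "ax": 0, "ay": 0, "az": 0}
    - {"gripper": 240, "tx": -0.0827, "ty": 0.0042, "tz": 0.192, "ax": 0, "ay": 0, "az": 0}
    - {"gripper": 240, "tx": -0.0827, "ty": 0.0042, "tz": 0.192, "ax": 0, "ay": 0, "az": 0}
    - {"gripper": 240, "tx": -0.0827, "ty": 0.0042, "tz": 0.192, "ax": 0, "ay": 0, "az": 0}
    - {"gripper": 240, "tx": -0.0827, "ty": 0.0042, "tz": 0.192, "ax": 0, "ay": 0, "az": 0}
    - {"gripper": 240, "tx": -0.0827, "ty": 0.0042, "tz": 0.192, "ax": 0, "ay": 0, "az": 0}
    - {"gripper": 240, "tx": -0.0827, "ty": 0.0042, "tz": 0.192, "ax": 0, "ay": 0, "az": 0}
  squeeze: 100

```text
time: 3.55
tcp_pos: [439.4, -307.8, 29.9]
eef_rot: [180.0, -24.9, 116.7]
ft_force: [-2.3, -2.2, 14.6]
opening: 0.163
grasp_force: 97.8
```

Run:
```python
from h import *
s=env.state();print(s["tcp_pos"],s["eef_rot"],s["opening"],s["grasp_force"],s["ft_force"])
go([443,-314,180],117.2,25)
```

```text
[ 439.4162 -307.8205   29.9414] [179.9708 -24.9027 116.6926] 0.16331442581153746 97.7996027469635 [-2.3209 -2.1898 14.5655]
t 3.55 shift [ 0.1135  0.0008 -0.2402] turn [ 0.0014  0.0005 -0.0026] mm 132.84224503302733 F [-2.3209 -2.1898 14.5655] grip 97.7996027469635 0.16331442581153746
```

Run:
```python
from h import *
go([443,-314,160],117.2,25)
go([563,-121,140],97.6,25)
```

```text
t 3.55 shift [ 0.0967  0.0008 -0.2039] turn [ 0.0014  0.0005 -0.0026] mm 112.84286779821278 F [-2.3209 -2.1898 14.5655] grip 97.7996027469635 0.16331442581153746
t 3.55 shift [ 0.294  0.394 -0.068] turn [-0.0446  0.0005  0.0962] mm 248.13258805163602 F [-2.3209 -2.1898 14.5655] grip 97.7996027469635 0.16331442581153746
```

arm_command:
  moves:
    - {"gripper": 240, "tx": 0.097, "ty": 0.0, "tz": -0.204, "ax": 0, "ay": 0, "az": 0}
    - {"gripper": 240, "tx": 0.097, "ty": 0.0, "tz": -0.204, "ax": 0, "ay": 0, "az": 0}
    - {"gripper": 240, "tx": 0.097, "ty": 0.0, "tz": -0.204, "ax": 0, "ay": 0, "az": 0}
    - {"gripper": 240, "tx": 0.294, "ty": 0.394, "tz": -0.068, "ax": -0.0446, "ay": 0, "az": 0.0962}
    - {"gripper": 240, "tx": 0.294, "ty": 0.394, "tz": -0.068, "ax": -0.0446, "ay": 0, "az": 0.0962}
    - {"gripper": 240, "tx": 0.294, "ty": 0.394, "tz": -0.068, "ax": -0.0446, "ay": 0, "az": 0.0962}
    - {"gripper": 240, "tx": 0.294, "ty": 0.394, "tz": -0.068, "ax": -0.0446, "ay": 0, "az": 0.0962}
    - {"gripper": 240, "tx": 0.294, "ty": 0.394, "tz": -0.068, "ax": -0.0446, "ay": 0, "az": 0.0962}
    - {"gripper": 240, "tx": 0.294, "ty": 0.394, "tz": -0.068, "ax": -0.0446, "ay": 0, "az": 0.0962}
    - {"gripper": 240, "tx": 0.294, "ty": 0.394, "tz": -0.068, "ax": -0.0446, "ay": 0, "az": 0.0962}
    - {"gripper": 240, "tx": 0.294, "ty": 0.394, "tz": -0.068, "ax": -0.0446, "ay": 0, "az": 0.0962}

```text
time: 4.65
tcp_pos: [561.1, -113.7, 121.2]
eef_rot: [-179.9, -25.0, 97.5]
ft_force: [0.9, 0.3, -1.8]
opening: 0.169
grasp_force: 98.1
```

Run:
```python
from h import *
s=env.state();print(s["tcp_pos"],s["eef_rot"],s["opening"],s["grasp_force"],s["ft_force"])
im=env.capture("wrist"); cv2.imwrite("pics/w2.png",im[:,:,::-1])
C=cam("wrist",s)
ex=np.array([.9912,.1323,0]);ey=np.array([-.1323,.9912,0]);O=np.array([535,87,0.])
for p in ((0,-30,110),(0,0,260),(21,-30,110),(54,-15,94)): print(p,proj("wrist",O+ex*p[0]+ey*p[1]+[0,0,p[2]],C))
Rt=R.from_euler("xyz",s["eef_rot"],degrees=True);g=s["tcp_pos"]-Rt.apply([0,0,19]);tx=Rt.apply(R.from_euler("y",-25,degrees=True).apply([1,0,0]));print("grasp",g,"dir",tx)
print("tip pred",g+120*tx,proj("wrist",g+120*tx,C), proj("wrist",g+45*tx,C))
```

```text
[ 561.0759 -113.6605  121.2109] [-179.9293  -24.9568   97.5052] 0.16860536889458072 98.14983487129211 [ 0.9142  0.3216 -1.7733]
(0, -30, 110) [329.8265 -48.978 ]
(0, 0, 260) [  334.0173 -1349.8817]
(21, -30, 110) [373.8783 -49.0027]
(54, -15, 94) [433.2717 -48.364 ]
grasp [ 562.1463 -121.6055  138.4368] dir [-0.1311  0.9914 -0.0008]
tip pred [546.4104  -2.6417 138.3464] [328.9411  27.2089] [328.9891 217.7325]
```

View pics/w2.png

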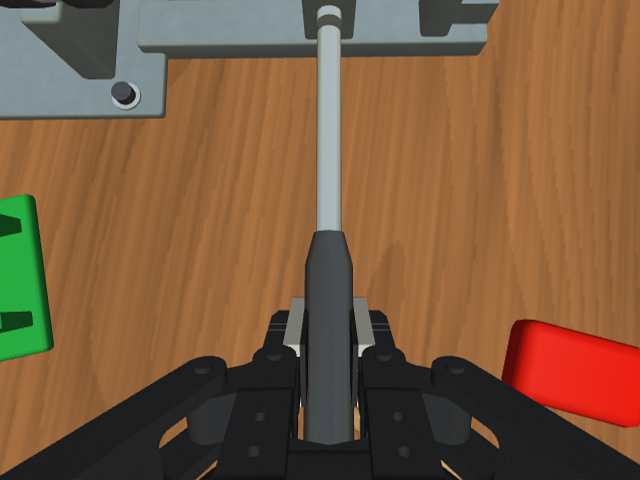

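The picture shows the punch held straight, with its tip near row 25. The bore is out of view above, so I pitch the tool up and view it from two sides.

```bash
cat >> h.py <<'E'
ex=np.array([.9912,.1323,0]);ey=np.array([-.1323,.9912,0]);O=np.array([535,87,0.])
def E(x,y,z): return O+ex*x+ey*y+np.array([0,0,z])
E
python3 - <<'E'
from h import *
go(E(45,-178,141),97.6,45)
go(E(-45,-178,141),97.6,45)
E
```

```text
t 4.70 shift [0.0742 0.0913 0.0205] turn [ 0.      0.1113 -0.0006] mm 59.714083323812545 F [ 0.4855 -0.0651 -1.6223] grip 98.14987063407898 0.16687818920876615
t 4.70 shift [ 0.0739 -0.0887  0.0205] turn [ 0.      0.1113 -0.0006] mm 58.63606298169852 F [ 0.4855 -0.0651 -1.6223] grip 98.14987063407898 0.16687818920876615
```

arm_command:
  moves:
    - {"gripper": 240, "tx": 0.074, "ty": 0.0913, "tz": 0.0205, "ax": 0, "ay": 0.1113, "az": 0}
    - {"gripper": 240, "tx": 0.074, "ty": 0.0913, "tz": 0.0205, "ax": 0, "ay": 0.1113, "az": 0}
    - {"gripper": 240, "tx": 0.074, "ty": 0.0913, "tz": 0.0205, "ax": 0, "ay": 0.1113, "az": 0}
    - {"gripper": 240, "tx": 0.074, "ty": 0.0913, "tz": 0.0205, "ax": 0, "ay": 0.1113, "az": 0}
    - {"gripper": 240, "tx": 0.074, "ty": 0.0913, "tz": 0.0205, "ax": 0, "ay": 0.1113, "az": 0}
    - {"gripper": 240, "tx": 0.074, "ty": 0.0913, "tz": 0.0205, "ax": 0, "ay": 0.1113, "az": 0}

```text
time: 5.3
tcp_pos: [601.5, -68.6, 128.4]
eef_rot: [180.0, -44.9, 97.7]
ft_force: [-0.2, -0.8, -1.4]
opening: 0.163
grasp_force: 98.6
```

Run:
```python
from h import *
import pickle
s=env.state();im=env.capture("wrist");C=cam("wrist",s)
pickle.dump((s,im,C),open("A.pkl","wb"))
print(s["tcp_pos"],s["eef_rot"],proj("wrist",E(0,-30,110),C),env.look_for("bore_mouth","wrist")[:2],env.look_for("punch_tip","wrist")[:2])
cv2.imwrite("pics/w3.png",im[:,:,::-1])
go(E(-45,-178,141),97.6,45)
```

```text
[601.5288 -68.6411 128.372 ] [179.9974 -44.8624  97.6574] [251.2682 107.0419] [{'position': [143.1, 123.5], 'conf': 0.93}] [{'position': [329.8, 282.3], 'conf': 0.73}]
t 5.45 shift [-0.0032 -0.181  -0.0011] turn [-0.0003  0.0004  0.0003] mm 90.5382987867048 F [-0.0787  0.8554 -2.2166] grip 98.57917428016663 0.17064413310191692
```

View pics/w3.png

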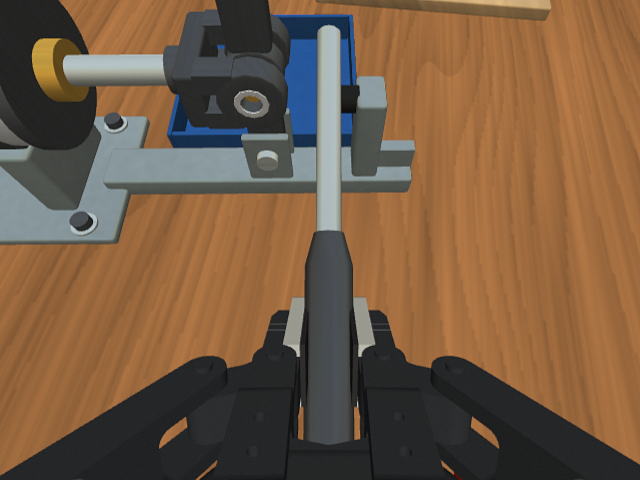

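Bore ring centre at about (251,103), predicted (251,107); punch tip at row 26, column 329. Now the second view.

arm_command:
  moves:
    - {"gripper": 240, "tx": -0.003, "ty": -0.181, "tz": -0.001, "ax": 0, "ay": 0, "az": 0}
    - {"gripper": 240, "tx": -0.003, "ty": -0.181, "tz": -0.001, "ax": 0, "ay": 0, "az": 0}
    - {"gripper": 240, "tx": -0.003, "ty": -0.181, "tz": -0.001, "ax": 0, "ay": 0, "az": 0}
    - {"gripper": 240, "tx": -0.003, "ty": -0.181, "tz": -0.001, "ax": 0, "ay": 0, "az": 0}

```text
time: 5.85
tcp_pos: [512.0, -82.7, 127.4]
eef_rot: [-180.0, -44.9, 97.5]
ft_force: [0.6, 0.1, -1.2]
opening: 0.169
grasp_force: 98.8
```

Run:
```python
from h import *
import pickle
s=env.state();im=env.capture("wrist");C=cam("wrist",s)
pickle.dump((s,im,C),open("B.pkl","wb"))
A=pickle.load(open("A.pkl","rb"))
print(s["tcp_pos"],s["eef_rot"],proj("wrist",E(0,-30,110),C))
def up(i,c,r=30,f=9):
    c=np.round(c).astype(int);return cv2.resize(i[max(0,c[1]-r):c[1]+r,c[0]-r:c[0]+r,::-1],(2*r*f//2*1,2*r*f//2*1) if 0 else (396,396),interpolation=cv2.INTER_CUBIC)
pa=proj("wrist",E(0,-30,110),A[2]);pb=proj("wrist",E(0,-30,110),C)
cv2.imwrite("pics/w4.png",np.hstack([up(A[1],pa),up(im,pb)]))
for i,c in((A[1],pa),(im,pb)):
    c=np.round(c).astype(int);cr=cv2.cvtColor(i[c[1]-30:c[1]+30,c[0]-30:c[0]+30],cv2.COLOR_RGB2GRAY);m=(cr>110).astype(np.uint8)
    cs,_=cv2.findContours(m,cv2.RETR_EXTERNAL,cv2.CHAIN_APPROX_NONE)
    for k in cs:
        if len(k)>30: print(np.array(cv2.fitEllipse(k)[0])+c-30,cv2.fitEllipse(k)[1:],len(k))
# nose profile along column 329 at tip
print(A[1][14:34,329].mean(1),im[14:34,329].mean(1))
```

```text
[511.9604 -82.714  127.4151] [-179.96    -44.9414   97.5429] [406.0422 103.6518]
[260.7334 135.0011] ((2.0746374130249023, 85.75330352783203), 89.99163055419922) 81
[250.8946 103.0497] ((25.315372467041016, 34.58210754394531), 105.2192611694336) 87
[404.4636 131.7547] ((2.6238250732421875, 68.63329315185547), 89.24498748779297) 81
[405.1563  99.3752] ((25.515331268310547, 34.95402526855469), 72.39398956298828) 87
[ 98.6667  93.3333  81.3333  53.3333  47.3333  47.6667  45.6667  46.6667
  48.      44.6667  61.3333 138.6667 188.     183.3333 184.     183.6667
 183.6667 183.6667 183.6667 182.3333] [ 97.      83.      51.3333  49.3333  49.6667  49.6667  50.      51.
  49.6667  48.      65.6667 144.     195.6667 191.6667 193.     191.6667
 191.     192.     190.3333 190.3333]
```

View pics/w4.png

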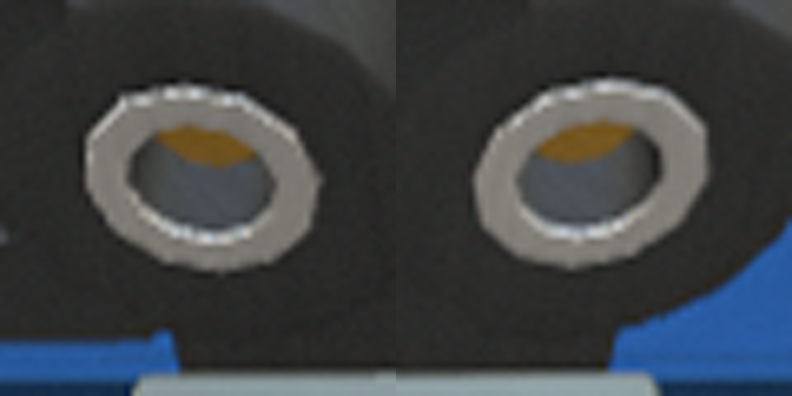

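Both crops show the bore ring clearly, with the brass end visible inside. I'll triangulate it and fit the punch's pose in the hand.

```bash
cat > punchfit.py <<'E'
from h import *
import pickle
from scipy.optimize import least_squares
A=pickle.load(open("A.pkl","rb"));B=pickle.load(open("B.pkl","rb"))
bm=tri([ray("wrist",(250.89,103.05),A[2]),ray("wrist",(405.16,99.38),B[2])])
print("bore mouth",bm,"resid",proj("wrist",bm,A[2])-[250.89,103.05],proj("wrist",bm,B[2])-[405.16,99.38])
i=env.camera_info("wrist");K=np.array(i["mtx"]);H=np.linalg.inv(np.array(i["hand_eye"]))
def pt(p): q=K@(H[:3,:3]@p+H[:3,3]);return q[:2]/q[2]
g=cv2.cvtColor(B[1],cv2.COLOR_RGB2GRAY).astype(float);g2=cv2.cvtColor(A[1],cv2.COLOR_RGB2GRAY).astype(float)
def edges(g,r,lo=305,hi=355):
    d=np.diff(cv2.GaussianBlur(g,(1,5),0)[r,lo:hi]);return lo+np.argmax(d)+.5,lo+np.argmin(d)+.5
for r in (60,120,180,215): print(r,edges(g,r),edges(g2,r))
print(np.round(g[222:264,331]))
# predicted from rest
for h0,a0,p0 in ((0,0,0),(-2,0,0),(0,0,1),(0,2,0)):
    th=np.radians(-25+p0);
    ax=np.array([np.cos(th),0,-np.sin(th)*1.0]) ; ax=R.from_euler("y",-25-p0,degrees=True).apply([1,0,0]); up=R.from_euler("y",-25-p0,degrees=True).apply([0,0,-1])
    o=np.array([0,0,-19.])+up*h0+ax*a0
    print((h0,a0,p0),"tip top",pt(o+120*ax+up*4.5),"shoulder",pt(o+40*ax+up*4.7),"width60",pt(o+100*ax+up*0+np.array([0,4.7,0]))[0]-pt(o+100*ax-np.array([0,4.7,0]))[0])
E
python3 punchfit.py
```

```text
bore mouth [538.2373  59.9075 110.5929] resid [-0.0128 -0.1513] [-0.0051  0.1514]
60 (np.float64(317.5), np.float64(339.5)) (np.float64(317.5), np.float64(339.5))
120 (np.float64(316.5), np.float64(340.5)) (np.float64(316.5), np.float64(339.5))
180 (np.float64(316.5), np.float64(340.5)) (np.float64(316.5), np.float64(315.5))
215 (np.float64(316.5), np.float64(339.5)) (np.float64(316.5), np.float64(340.5))
[192. 192. 190. 191. 191. 191. 192. 184. 135.  74.  81.  81.  83.  82.
  81.  82.  82.  82.  81.  82.  82.  83.  80.  81.  84.  82.  82.  82.
  82.  82.  82.  80.  81.  82.  81.  81.  82.  80.  82.  80.  81.  82.]
(0, 0, 0) tip top [329.1736  18.3916] shoulder [329.1029 228.3388] width60 24.78517402662129
(-2, 0, 0) tip top [329.1572  22.0286] shoulder [329.0862 229.3413] width60 24.468775533147095
(0, 0, 1) tip top [329.1565  22.0542] shoulder [329.0971 228.4777] width60 24.50896646483858
(0, 2, 0) tip top [329.1753  13.5381] shoulder [329.1049 222.6713] width60 24.739881844487627
```

Run:
```python
from h import *
import pickle
for n,ranges in (("A",((130,235),(355,400))),("B",((270,300),(350,450),(500,560)))):
    s,im,C=pickle.load(open(n+".pkl","rb"))
    S=cv2.cvtColor(im,cv2.COLOR_RGB2HSV)[:,:,1].astype(float)
    P=[]
    for a,b in ranges:
        for c in range(a,b,3):
            col=S[150:225,c]; m=np.where((col[:-1]<90)&(col[1:]>=90))[0]
            if len(m): 
                k=m[-1]; r=150+k+(90-col[k])/(col[k+1]-col[k]); P.append(at_z("wrist",(c,r),0,C))
    P=np.array(P)
    vx,vy,x0,y0=cv2.fitLine(P[:,:2].astype(np.float32),cv2.DIST_HUBER,0,.01,.01).ravel()
    n_=np.array([-vy,vx]); 
    if n_[1]<0:n_=-n_
    bm=np.array([538.24,59.91])
    print(n,len(P),np.degrees(np.arctan(vy/vx)),"dist edge from bore mouth along n",(np.array([x0,y0])-bm)@n_,np.std((P[:,:2]-[x0,y0])@n_),P[:,0].min(),P[:,0].max())
```

```text
A 50 8.295144 dist edge from bore mouth along n 13.804721160185004 0.2642777626551361 416.8725189018218 638.8933482375154
B 54 8.324968 dist edge from bore mouth along n 14.015989659212195 6.710497668825795 443.1768209012694 662.0537682845871
```

```bash
cat >> h.py <<'E'
YAW=98.3; ey=np.array([-.1444,.9895,0]);ex=np.array([.9895,.1444,0]); BM=np.array([538.24,59.91,110.3])
_a=R.from_euler("y",-25,degrees=True)
TIP=np.array([0,-.25,-19])+_a.apply([119.8,0,0])+_a.apply([0,0,3.2])
def gotip(y,dx=0,dz=0,yaw=YAW,tilt=25.3):   # tip at y mm past the mouth
    R1=tool_R(yaw,tilt); tip=BM+ey*y+ex*dx+np.array([0,0,dz]); tcp=tip-R1.apply(TIP)
    go(tcp-R1.apply([0,0,19]),yaw,tilt)
def tipnow():
    s=env.state();R0=R.from_euler("xyz",s["eef_rot"],degrees=True);d=s["tcp_pos"]+R0.apply(TIP)-BM
    print("tip x %.2f y %.2f z %.2f"%(d@ex,d@ey,d[2]),"rot",s["eef_rot"],"F ex %.1f ey %.1f z %.1f"%(s["ft_force"]@ex,s["ft_force"]@ey,s["ft_force"][2]),"T",s["wrist_torque"],"grip %.0f t %.2f"%(s["grasp_force"],s["time"]))
E
python3 -c "
from h import *
tipnow();gotip(-15)"
```

```text
tip x -44.91 y -36.74 z 68.47 rot [179.989  -44.9622  97.622 ] F ex 0.4 ey 0.5 z -1.4 T [-1.0158 -0.1508 -0.0409] grip 99 t 5.90
t 5.90 shift [-0.0295  0.0919  0.0603] turn [ 0.0022 -0.1092 -0.0031] mm 56.91601753913761 F [ 0.3106  0.5719 -1.3733] grip 98.83042216300964 0.16891618883512644
```

arm_command:
  moves:
    - {"gripper": 240, "tx": -0.0295, "ty": 0.0919, "tz": 0.0603, "ax": 0.0022, "ay": -0.1092, "az": -0.0031}
    - {"gripper": 240, "tx": -0.0295, "ty": 0.0919, "tz": 0.0603, "ax": 0.0022, "ay": -0.1092, "az": -0.0031}
    - {"gripper": 240, "tx": -0.0295, "ty": 0.0919, "tz": 0.0603, "ax": 0.0022, "ay": -0.1092, "az": -0.0031}
    - {"gripper": 240, "tx": -0.0295, "ty": 0.0919, "tz": 0.0603, "ax": 0.0022, "ay": -0.1092, "az": -0.0031}
    - {"gripper": 240, "tx": -0.0295, "ty": 0.0919, "tz": 0.0603, "ax": 0.0022, "ay": -0.1092, "az": -0.0031}
    - {"gripper": 240, "tx": -0.0295, "ty": 0.0919, "tz": 0.0603, "ax": 0.0022, "ay": -0.1092, "az": -0.0031}
    - {"gripper": 240, "tx": -0.0295, "ty": 0.0919, "tz": 0.0603, "ax": 0.0022, "ay": -0.1092, "az": -0.0031}

```text
time: 6.6
tcp_pos: [556.0, -66.4, 94.6]
eef_rot: [-179.9, -25.5, 98.1]
ft_force: [-0.0, -0.3, -1.9]
opening: 0.164
grasp_force: 98.9
```

Run:
```python
from h import *
tipnow();gotip(-2);gotip(3)
w=env.capture("wrist");s=env.capture("scene")
u,v=np.round(proj("scene",BM)).astype(int)
cv2.imwrite("pics/m1.png",np.hstack([cv2.resize(w[0:80,289:369,::-1],(400,400),interpolation=2),cv2.resize(s[v-20:v+20,u-20:u+20,::-1],(400,400),interpolation=2)]))
```

```text
tip x -0.65 y -15.92 z -0.74 rot [-179.8947  -25.4579   98.1317] F ex -0.1 ey -0.3 z -1.9 T [-0.6571 -0.0774 -0.0327] grip 99 t 6.60
t 6.60 shift [0.026  0.0018 0.01  ] turn [-0.0002 -0.0009 -0.0008] mm 13.947703758560683 F [-0.0422 -0.2852 -1.8914] grip 98.9189600944519 0.1641582062866715
t 6.60 shift [0.035  0.0017 0.0143] turn [-0.0002 -0.0009 -0.0008] mm 18.929239754399195 F [-0.0422 -0.2852 -1.8914] grip 98.9189600944519 0.1641582062866715
```

View pics/m1.png

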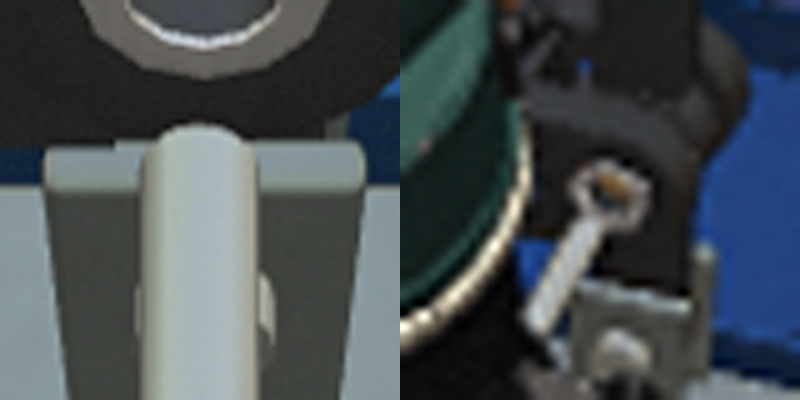

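The wrist view shows the ring centre at about column 330 and the nose at about 328.8. That fits the measured lateral offset of -0.65 mm.

Run:
```python
from h import *
b=BM+[0,0,.29]
for r in (6,6.2,10.5,10.75): print(r,proj("wrist",b-[0,0,r]))
print(proj("wrist",b+ex*12)-proj("wrist",b-ex*12))
```

```text
6 [329.7107   6.7437]
6.2 [329.7091   7.0959]
10.5 [329.6773  14.4698]
10.75 [329.6755  14.8872]
[60.3817 -0.0706]
```

arm_command:
  moves:
    - {"gripper": 240, "tx": 0.013, "ty": 0.0018, "tz": 0.0055, "ax": 0, "ay": -0.0009, "az": -0.0008}
    - {"gripper": 240, "tx": 0.026, "ty": 0.0018, "tz": 0.01, "ax": 0, "ay": -0.0009, "az": -0.0008}
    - {"gripper": 240, "tx": 0.026, "ty": 0.0018, "tz": 0.01, "ax": 0, "ay": -0.0009, "az": -0.0008}
    - {"gripper": 240, "tx": 0.026, "ty": 0.0018, "tz": 0.01, "ax": 0, "ay": -0.0009, "az": -0.0008}

```text
time: 7.1
tcp_pos: [555.1, -51.2, 96.3]
eef_rot: [180.0, -25.2, 98.5]
ft_force: [0.3, -0.0, -0.4]
opening: 0.167
grasp_force: 98.9
```

```bash
python3 -c "
from h import *
tipnow();gotip(3)"
```

```text
tip x 0.08 y -0.65 z 0.44 rot [179.9754 -25.2161  98.4682] F ex 0.3 ey -0.0 z -0.4 T [-0.6447 -0.0842  0.0087] grip 99 t 7.10
t 7.10 shift [ 0.0061 -0.0008  0.0042] turn [-0.0003  0.0005  0.0008] mm 3.73806937356715 F [ 0.3    -0.0016 -0.3691] grip 98.90905380249023 0.16705504920442416
```

arm_command:
  moves:
    - {"gripper": 240, "tx": 0.0032, "ty": 0, "tz": 0.002, "ax": 0, "ay": 0, "az": 0}
    - {"gripper": 240, "tx": 0.0064, "ty": 0, "tz": 0.0035, "ax": 0, "ay": 0, "az": 0}
    - {"gripper": 240, "tx": 0.0064, "ty": 0, "tz": 0.0035, "ax": 0, "ay": 0, "az": 0}

```text
time: 7.4
tcp_pos: [554.5, -47.7, 95.9]
eef_rot: [180.0, -25.2, 98.4]
ft_force: [-0.5, -0.1, -2.6]
opening: 0.163
grasp_force: 99.0
```

```bash
python3 -c "
from h import *
tipnow();gotip(6)
w=env.capture('wrist');tipnow()"
```

```text
tip x 0.02 y 2.92 z 0.10 rot [179.993  -25.224   98.4369] F ex -0.5 ey 0.0 z -2.6 T [-0.7307 -0.0924  0.0176] grip 99 t 7.40
t 7.40 shift [ 0.0054 -0.0005  0.0031] turn [-0.0003  0.0004  0.0007] mm 3.1210044990859367 F [-0.5236 -0.0714 -2.6234] grip 99.00297403335571 0.16268188295348995
tip x 0.07 y 2.80 z 0.11 rot [179.9855 -25.2208  98.4385] F ex 0.7 ey 0.5 z -2.7 T [-0.7209 -0.082  -0.0327] grip 99 t 7.45
```

arm_command:
  moves:
    - {"gripper": 240, "tx": 0.0012, "ty": 0, "tz": 0.0006, "ax": 0, "ay": 0, "az": 0}
    - {"gripper": 240, "tx": 0.0024, "ty": 0, "tz": 0.0011, "ax": 0, "ay": 0, "az": 0}
    - {"gripper": 240, "tx": 0.0036, "ty": 0, "tz": 0.0017, "ax": 0, "ay": 0, "az": 0}
    - {"gripper": 240, "tx": 0.0036, "ty": 0, "tz": 0.0017, "ax": 0, "ay": 0, "az": 0}

```text
time: 7.85
tcp_pos: [554.3, -45.8, 96.0]
eef_rot: [180.0, -25.2, 98.4]
ft_force: [0.3, -0.0, -2.9]
opening: 0.167
grasp_force: 99.0
```

```bash
python3 -c "
from h import *
tipnow()"
```

```text
tip x 0.11 y 4.75 z 0.11 rot [179.9835 -25.2201  98.4303] F ex 0.2 ey -0.1 z -2.9 T [-0.8486 -0.1517 -0.0263] grip 99 t 7.85
```

arm_command:
  moves:
    - {"gripper": 240, "tx": 0.0012, "ty": 0, "tz": 0.0006, "ax": 0, "ay": 0, "az": 0}
    - {"gripper": 240, "tx": 0.0024, "ty": 0, "tz": 0.0011, "ax": 0, "ay": 0, "az": 0}
    - {"gripper": 240, "tx": 0.0036, "ty": 0, "tz": 0.0017, "ax": 0, "ay": 0, "az": 0}
    - {"gripper": 240, "tx": 0.0036, "ty": 0, "tz": 0.0017, "ax": 0, "ay": 0, "az": 0}

```text
time: 8.25
tcp_pos: [554.0, -43.8, 96.0]
eef_rot: [180.0, -25.2, 98.4]
ft_force: [-0.1, 0.3, -4.0]
opening: 0.163
grasp_force: 99.1
```

```bash
python3 -c "
from h import *
tipnow()"
```

```text
tip x 0.07 y 6.78 z 0.11 rot [179.9866 -25.2207  98.4357] F ex -0.1 ey 0.3 z -4.0 T [-0.8686 -0.1212 -0.0047] grip 99 t 8.25
```

arm_command:
  moves:
    - {"gripper": 240, "tx": -0.0004, "ty": 0, "tz": 0.0007, "ax": 0, "ay": 0, "az": 0}
    - {"gripper": 240, "tx": 0.0008, "ty": 0, "tz": 0.0013, "ax": 0, "ay": 0, "az": 0}
    - {"gripper": 240, "tx": 0.002, "ty": 0, "tz": 0.0018, "ax": 0, "ay": 0, "az": 0}
    - {"gripper": 240, "tx": 0.0032, "ty": 0, "tz": 0.0024, "ax": 0, "ay": 0, "az": 0}
    - {"gripper": 240, "tx": 0.0032, "ty": 0, "tz": 0.0024, "ax": 0, "ay": 0, "az": 0}

```text
time: 8.75
tcp_pos: [553.9, -43.0, 95.5]
eef_rot: [180.0, -25.1, 98.4]
ft_force: [0.2, -5.9, -3.0]
opening: 0.167
grasp_force: 99.4
```

```bash
python3 -c "
from h import *
tipnow()"
```

```text
tip x 0.23 y 7.64 z -0.46 rot [179.9655 -25.1453  98.3881] F ex -0.6 ey -5.9 z -3.0 T [-1.7698 -0.1336  0.0889] grip 99 t 8.75
```

arm_command:
  moves:
    - {"gripper": 240, "tx": 0.0014, "ty": 0, "tz": 0.0006, "ax": 0, "ay": 0, "az": 0}
    - {"gripper": 240, "tx": 0.0027, "ty": 0, "tz": 0.0013, "ax": 0, "ay": 0, "az": 0}
    - {"gripper": 240, "tx": 0.0041, "ty": 0, "tz": 0.0019, "ax": 0, "ay": 0, "az": 0}
    - {"gripper": 240, "tx": 0.0054, "ty": 0, "tz": 0.0026, "ax": 0, "ay": 0, "az": 0}
    - {"gripper": 240, "tx": 0.0054, "ty": 0, "tz": 0.0026, "ax": 0, "ay": 0, "az": 0}

```text
time: 9.25
tcp_pos: [553.8, -41.1, 95.5]
eef_rot: [179.9, -25.1, 98.3]
ft_force: [0.9, -13.3, -2.0]
opening: 0.167
grasp_force: 99.7
```

```bash
python3 -c "
from h import *
tipnow()"
```

```text
tip x 0.57 y 9.50 z -0.65 rot [179.9283 -25.0705  98.3327] F ex -1.1 ey -13.3 z -2.0 T [-2.7334 -0.3412  0.0951] grip 100 t 9.25
```

arm_command:
  moves:
    - {"gripper": 240, "tx": 0.002, "ty": -0.0003, "tz": 0.0003, "ax": 0, "ay": 0, "az": 0}
    - {"gripper": 240, "tx": 0.0038, "ty": -0.0006, "tz": 0.0011, "ax": 0, "ay": 0, "az": 0}
    - {"gripper": 240, "tx": 0.0056, "ty": -0.0006, "tz": 0.002, "ax": 0, "ay": 0, "az": 0}
    - {"gripper": 240, "tx": 0.0074, "ty": -0.0006, "tz": 0.0028, "ax": 0, "ay": 0, "az": 0}
    - {"gripper": 240, "tx": 0.0092, "ty": -0.0006, "tz": 0.0036, "ax": 0, "ay": 0, "az": 0}
    - {"gripper": 240, "tx": 0.011, "ty": -0.0006, "tz": 0.0045, "ax": 0, "ay": 0, "az": 0}
    - {"gripper": 240, "tx": 0.0128, "ty": -0.0006, "tz": 0.0053, "ax": 0, "ay": 0, "az": 0}
    - {"gripper": 240, "tx": 0.0146, "ty": -0.0006, "tz": 0.0062, "ax": 0, "ay": 0, "az": 0}

```text
time: 10.05
tcp_pos: [552.1, -32.6, 95.7]
eef_rot: [180.0, -25.1, 98.4]
ft_force: [0.9, -8.2, -2.9]
opening: 0.168
grasp_force: 99.5
```

```bash
python3 -c "
from h import *
tipnow()"
```

```text
tip x 0.05 y 18.23 z -0.33 rot [179.9543 -25.1259  98.3628] F ex -0.3 ey -8.2 z -2.9 T [-2.3324 -0.3868 -0.032 ] grip 99 t 10.05
```

arm_command:
  moves:
    - {"gripper": 240, "tx": 0.0022, "ty": 0, "tz": 0.001, "ax": 0, "ay": 0, "az": 0}
    - {"gripper": 240, "tx": 0.0043, "ty": 0, "tz": 0.002, "ax": 0, "ay": 0, "az": 0}
    - {"gripper": 240, "tx": 0.0065, "ty": 0, "tz": 0.003, "ax": 0, "ay": 0, "az": 0}
    - {"gripper": 240, "tx": 0.0087, "ty": 0, "tz": 0.004, "ax": 0, "ay": 0, "az": 0}
    - {"gripper": 240, "tx": 0.0109, "ty": 0, "tz": 0.005, "ax": 0, "ay": 0, "az": 0}
    - {"gripper": 240, "tx": 0.013, "ty": 0, "tz": 0.006, "ax": 0, "ay": 0, "az": 0}
    - {"gripper": 240, "tx": 0.0152, "ty": 0, "tz": 0.007, "ax": 0, "ay": 0, "az": 0}
    - {"gripper": 240, "tx": 0.0174, "ty": 0, "tz": 0.008, "ax": 0, "ay": 0, "az": 0}
    - {"gripper": 240, "tx": 0.0195, "ty": 0, "tz": 0.009, "ax": 0, "ay": 0, "az": 0}
    - {"gripper": 240, "tx": 0.0217, "ty": 0, "tz": 0.0101, "ax": 0, "ay": 0, "az": 0}
    - {"gripper": 240, "tx": 0.0239, "ty": 0, "tz": 0.0111, "ax": 0, "ay": 0, "az": 0}

```text
time: 11.15
tcp_pos: [550.2, -19.6, 95.8]
eef_rot: [180.0, -25.1, 98.4]
ft_force: [1.6, -8.2, -4.2]
opening: 0.17
grasp_force: 99.5
```

```bash
python3 -c "
from h import *
tipnow()"
```

```text
tip x 0.05 y 31.30 z -0.30 rot [179.9515 -25.1175  98.3585] F ex 0.4 ey -8.3 z -4.2 T [-2.4916 -0.3706 -0.0034] grip 99 t 11.15
```

arm_command:
  moves:
    - {"gripper": 240, "tx": 0.0019, "ty": 0, "tz": 0.0015, "ax": 0, "ay": 0, "az": 0}
    - {"gripper": 240, "tx": 0.004, "ty": 0, "tz": 0.0025, "ax": 0, "ay": 0, "az": 0}
    - {"gripper": 240, "tx": 0.0062, "ty": 0, "tz": 0.0035, "ax": 0, "ay": 0, "az": 0}
    - {"gripper": 240, "tx": 0.0084, "ty": 0, "tz": 0.0045, "ax": 0, "ay": 0, "az": 0}
    - {"gripper": 240, "tx": 0.0106, "ty": 0, "tz": 0.0055, "ax": 0, "ay": 0, "az": 0}
    - {"gripper": 240, "tx": 0.0127, "ty": 0, "tz": 0.0065, "ax": 0, "ay": 0, "az": 0}
    - {"gripper": 240, "tx": 0.0149, "ty": 0, "tz": 0.0075, "ax": 0, "ay": 0, "az": 0}
    - {"gripper": 240, "tx": 0.0171, "ty": 0, "tz": 0.0085, "ax": 0, "ay": 0, "az": 0}
    - {"gripper": 240, "tx": 0.0192, "ty": 0, "tz": 0.0095, "ax": 0, "ay": 0, "az": 0}

```text
time: 12.05
tcp_pos: [548.7, -9.1, 95.6]
eef_rot: [179.9, -25.1, 98.4]
ft_force: [1.4, -8.6, -3.9]
opening: 0.164
grasp_force: 99.3
```

```bash
python3 -c "
from h import *
tipnow()"
```

```text
tip x 0.10 y 41.96 z -0.46 rot [179.9465 -25.1147  98.3574] F ex 0.1 ey -8.7 z -3.9 T [-2.376  -0.3281  0.0316] grip 99 t 12.05
```

arm_command:
  moves:
    - {"gripper": 240, "tx": 0.0014, "ty": 0, "tz": 0.0006, "ax": 0, "ay": 0, "az": 0}
    - {"gripper": 240, "tx": 0.0027, "ty": 0, "tz": 0.0013, "ax": 0, "ay": 0, "az": 0}
    - {"gripper": 240, "tx": 0.0041, "ty": 0, "tz": 0.0019, "ax": 0, "ay": 0, "az": 0}
    - {"gripper": 240, "tx": 0.0054, "ty": 0, "tz": 0.0026, "ax": 0, "ay": 0, "az": 0}
    - {"gripper": 240, "tx": 0.0068, "ty": 0, "tz": 0.0032, "ax": 0, "ay": 0, "az": 0}
    - {"gripper": 240, "tx": 0.0081, "ty": 0, "tz": 0.0038, "ax": 0, "ay": 0, "az": 0}

```text
time: 12.65
tcp_pos: [548.0, -4.6, 95.6]
eef_rot: [180.0, -25.1, 98.4]
ft_force: [1.8, -7.8, -3.6]
opening: 0.166
grasp_force: 99.3
```

```bash
python3 -c "
from h import *
tipnow()"
```

```text
tip x 0.06 y 46.50 z -0.45 rot [179.9526 -25.1244  98.3563] F ex 0.7 ey -8.0 z -3.6 T [-2.3717 -0.3353 -0.0219] grip 99 t 12.65
```

arm_command:
  moves:
    - {"gripper": 240, "tx": 0.002, "ty": 0, "tz": 0.0009, "ax": 0, "ay": 0, "az": 0}
    - {"gripper": 240, "tx": 0.004, "ty": 0, "tz": 0.0019, "ax": 0, "ay": 0, "az": 0}
    - {"gripper": 240, "tx": 0.006, "ty": 0, "tz": 0.0028, "ax": 0, "ay": 0, "az": 0}
    - {"gripper": 240, "tx": 0.008, "ty": 0, "tz": 0.0038, "ax": 0, "ay": 0, "az": 0}
    - {"gripper": 240, "tx": 0.01, "ty": 0, "tz": 0.0047, "ax": 0, "ay": 0, "az": 0}
    - {"gripper": 240, "tx": 0.012, "ty": 0, "tz": 0.0057, "ax": 0, "ay": 0, "az": 0}
    - {"gripper": 240, "tx": 0.014, "ty": 0, "tz": 0.0066, "ax": 0, "ay": 0, "az": 0}
    - {"gripper": 240, "tx": 0.016, "ty": 0, "tz": 0.0075, "ax": 0, "ay": 0, "az": 0}
    - {"gripper": 240, "tx": 0.018, "ty": 0, "tz": 0.0085, "ax": 0, "ay": 0, "az": 0}
    - {"gripper": 240, "tx": 0.02, "ty": 0, "tz": 0.0094, "ax": 0, "ay": 0, "az": 0}
    - {"gripper": 240, "tx": 0.022, "ty": 0, "tz": 0.0104, "ax": 0, "ay": 0, "az": 0}

```text
time: 13.75
tcp_pos: [545.8, 9.0, 95.7]
eef_rot: [180.0, -25.2, 98.4]
ft_force: [-0.1, -0.4, -4.6]
opening: 0.167
grasp_force: 99.1
```

```bash
python3 -c "
from h import *
tipnow()"
```

```text
tip x -0.41 y 60.28 z -0.17 rot [179.9935 -25.2241  98.4373] F ex -0.2 ey -0.4 z -4.6 T [-1.2349 -0.1656  0.0174] grip 99 t 13.75
```

arm_command:
  moves:
    - {"gripper": 240, "tx": -0.0127, "ty": 0, "tz": -0.006, "ax": 0, "ay": 0, "az": 0}
    - {"gripper": 240, "tx": -0.0253, "ty": 0, "tz": -0.0119, "ax": 0, "ay": 0, "az": 0}
    - {"gripper": 240, "tx": -0.038, "ty": 0, "tz": -0.0179, "ax": 0, "ay": 0, "az": 0}
    - {"gripper": 240, "tx": -0.0506, "ty": 0, "tz": -0.0239, "ax": 0, "ay": 0, "az": 0}
    - {"gripper": 240, "tx": -0.0633, "ty": 0, "tz": -0.0299, "ax": 0, "ay": 0, "az": 0}
    - {"gripper": 240, "tx": -0.076, "ty": 0, "tz": -0.0359, "ax": 0, "ay": 0, "az": 0}
    - {"gripper": 240, "tx": -0.0886, "ty": 0, "tz": -0.0419, "ax": 0, "ay": 0, "az": 0}
    - {"gripper": 240, "tx": -0.1013, "ty": 0, "tz": -0.0478, "ax": 0, "ay": 0, "az": 0}
    - {"gripper": 240, "tx": -0.1139, "ty": 0, "tz": -0.0538, "ax": 0, "ay": 0, "az": 0}
    - {"gripper": 240, "tx": -0.1266, "ty": 0, "tz": -0.0598, "ax": 0, "ay": 0, "az": 0}
    - {"gripper": 240, "tx": -0.153, "ty": 0, "tz": -0.072, "ax": 0, "ay": 0, "az": 0}
    - {"gripper": 240, "tx": -0.18, "ty": 0, "tz": -0.085, "ax": 0, "ay": 0, "az": 0}

```text
time: 14.95
tcp_pos: [560.7, -90.9, 95.9]
eef_rot: [180.0, -25.2, 98.4]
ft_force: [0.4, -1.1, -2.1]
opening: 0.166
grasp_force: 98.7
```

Run:
```python
from h import *
tipnow()
t=env.capture("top");w=env.capture("wrist")
print([(d["position"],d["conf"]) for d in env.look_for("pin","top")])
h=tuple
g=cv2.cvtColor(w,cv2.COLOR_RGB2GRAY).astype(int);print(g[14:34,329],g[222:240,331])
cv2.imwrite("pics/m2.png",np.hstack([cv2.resize(t[195:285,200:290,::-1],(400,400),interpolation=2),cv2.resize(w[:,:,::-1],(400,300))[:300] if 0 else cv2.resize(w[:,80:560,::-1],(400,400))]))
go([443,-314,160],117,25)
go([443,-314,47.2],117,25)
```

```text
tip x -0.10 y -40.75 z -0.02 rot [179.9773 -25.2062  98.4388] F ex 0.3 ey -1.2 z -2.1 T [-0.6462 -0.1237  0.0057] grip 99 t 14.95
[([241.3, 241.1], 0.59)]
[139  72  80  81  81  82  81  80  79  78  87 143 181 177 177 176 177 177
 176 176] [176 179 176 177 177 177 179 161 106  70  74  74  76  75  74  75  74  75]
t 15.10 shift [-0.3139 -0.3023 -0.252 ] turn [ 0.0441 -0.0011 -0.094 ] mm 251.69088685818437 F [-0.206   0.2018 -2.2796] grip 98.76074194908142 0.16741679146330934
t 15.10 shift [-0.4099 -0.3023 -0.0479] turn [ 0.0441 -0.0011 -0.094 ] mm 255.79801307990124 F [-0.206   0.2018 -2.2796] grip 98.76074194908142 0.16741679146330934
```

View pics/m2.png

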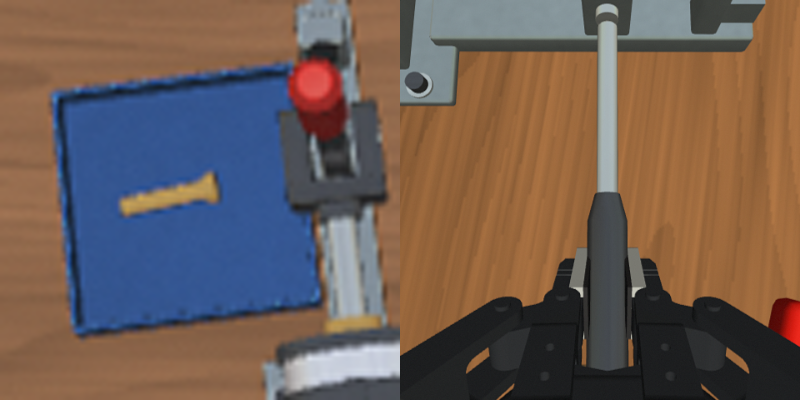

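Pin lies in the tray; the punch has not slipped in the grip. Next I return it to the rest.

arm_command:
  moves:
    - {"gripper": 240, "tx": -0.314, "ty": -0.302, "tz": -0.252, "ax": 0.0441, "ay": -0.001, "az": -0.094}
    - {"gripper": 240, "tx": -0.314, "ty": -0.302, "tz": -0.252, "ax": 0.0441, "ay": -0.001, "az": -0.094}
    - {"gripper": 240, "tx": -0.314, "ty": -0.302, "tz": -0.252, "ax": 0.0441, "ay": -0.001, "az": -0.094}
    - {"gripper": 240, "tx": -0.314, "ty": -0.302, "tz": -0.252, "ax": 0.0441, "ay": -0.001, "az": -0.094}
    - {"gripper": 240, "tx": -0.314, "ty": -0.302, "tz": -0.252, "ax": 0.0441, "ay": -0.001, "az": -0.094}
    - {"gripper": 240, "tx": -0.314, "ty": -0.302, "tz": -0.252, "ax": 0.0441, "ay": -0.001, "az": -0.094}
    - {"gripper": 240, "tx": -0.314, "ty": -0.302, "tz": -0.252, "ax": 0.0441, "ay": -0.001, "az": -0.094}
    - {"gripper": 240, "tx": -0.314, "ty": -0.302, "tz": -0.252, "ax": 0.0441, "ay": -0.001, "az": -0.094}
    - {"gripper": 240, "tx": -0.314, "ty": -0.302, "tz": -0.252, "ax": 0.0441, "ay": -0.001, "az": -0.094}

```text
time: 16.0
tcp_pos: [440.4, -304.0, 142.8]
eef_rot: [180.0, -25.1, 117.3]
ft_force: [0.4, 0.1, -1.2]
opening: 0.166
grasp_force: 99.1
```

Run:
```python
from h import *
s=env.state();print(s["tcp_pos"],s["eef_rot"])
go([443,-314.8,58],117,25);go([443,-314.8,47.7],117,25)
```

```text
[ 440.3552 -303.9943  142.7693] [179.9596 -25.0673 117.2514]
t 16.00 shift [-0.0915 -0.0053  0.1824] turn [-0.0004 -0.0004  0.0013] mm 102.05936122510884 F [ 0.4343  0.0837 -1.2143] grip 99.08842921257019 0.16598011150551253
t 16.00 shift [-0.1002 -0.0053  0.2011] turn [-0.0004 -0.0004  0.0013] mm 112.35292206618638 F [ 0.4343  0.0837 -1.2143] grip 99.08842921257019 0.16598011150551253
```

arm_command:
  moves:
    - {"gripper": 240, "tx": -0.0915, "ty": -0.0053, "tz": 0.1824, "ax": 0, "ay": 0, "az": 0}
    - {"gripper": 240, "tx": -0.0915, "ty": -0.0053, "tz": 0.1824, "ax": 0, "ay": 0, "az": 0}
    - {"gripper": 240, "tx": -0.0915, "ty": -0.0053, "tz": 0.1824, "ax": 0, "ay": 0, "az": 0}
    - {"gripper": 240, "tx": -0.0915, "ty": -0.0053, "tz": 0.1824, "ax": 0, "ay": 0, "az": 0}
    - {"gripper": 240, "tx": -0.0915, "ty": -0.0053, "tz": 0.1824, "ax": 0, "ay": 0, "az": 0}

```text
time: 16.5
tcp_pos: [440.1, -309.2, 43.2]
eef_rot: [179.9, -24.9, 117.2]
ft_force: [0.4, 0.6, -1.4]
opening: 0.169
grasp_force: 98.8
```

Run:
```python
from h import *
s=env.state();print(s["tcp_pos"],s["eef_rot"])
go([443,-314.8,47.7],117,25)
```

```text
[ 440.1415 -309.2231   43.2348] [179.8943 -24.8997 117.1988]
t 16.50 shift [-0.0075 -0.      0.0246] turn [0.0001 0.0006 0.001 ] mm 12.875902383001005 F [ 0.4434  0.6465 -1.4098] grip 98.8207483291626 0.1689990286008555
```

arm_command:
  moves:
    - {"gripper": 240, "tx": -0.0075, "ty": 0, "tz": 0.0246, "ax": 0, "ay": 0, "az": 0}
    - {"gripper": 240, "tx": -0.0075, "ty": 0, "tz": 0.0246, "ax": 0, "ay": 0, "az": 0}
    - {"gripper": 240, "tx": -0.0075, "ty": 0, "tz": 0.0246, "ax": 0, "ay": 0, "az": 0}

```text
time: 16.8
tcp_pos: [438.6, -307.9, 29.0]
eef_rot: [179.9, -24.9, 117.1]
ft_force: [2.3, -1.5, 3.4]
opening: 0.166
grasp_force: 103.8
```

Run:
```python
from h import *
s=env.state();print(s["tcp_pos"],s["eef_rot"])
go([443,-314.8,47.7],117,25)
```

```text
[ 438.6036 -307.8772   28.9739] [179.9328 -24.92   117.1366]
t 16.80 shift [ 0.001   0.0016 -0.0028] turn [0.0001 0.0004 0.0007] mm 1.6989268616617839 F [ 2.3335 -1.5424  3.3803] grip 103.78309965133667 0.16629741193354372
```

Touching the seat with about 5 N. Release, then raise.

arm_command:
  moves:
    - {"gripper": 70, "tx": 0, "ty": 0.0008, "tz": 0, "ax": 0, "ay": 0, "az": 0}
    - {"gripper": 70, "tx": 0, "ty": 0.0008, "tz": 0, "ax": 0, "ay": 0, "az": 0}
    - {"gripper": 70, "tx": 0, "ty": 0.0008, "tz": 0, "ax": 0, "ay": 0, "az": 0}
    - {"gripper": 70, "tx": 0, "ty": 0.0008, "tz": 0, "ax": 0, "ay": 0, "az": 0}
    - {"gripper": 70, "tx": 0.03, "ty": 0.0008, "tz": -0.064, "ax": 0, "ay": 0, "az": 0}
    - {"gripper": 70, "tx": 0.06, "ty": 0.0008, "tz": -0.128, "ax": 0, "ay": 0, "az": 0}
    - {"gripper": 70, "tx": 0.106, "ty": 0.0008, "tz": -0.226, "ax": 0, "ay": 0, "az": 0}
    - {"gripper": 70, "tx": 0.106, "ty": 0.0008, "tz": -0.226, "ax": 0, "ay": 0, "az": 0}
    - {"gripper": 70, "tx": 0.106, "ty": 0.0008, "tz": -0.226, "ax": 0, "ay": 0, "az": 0}

```text
time: 17.7
tcp_pos: [438.5, -307.5, 154.2]
eef_rot: [180.0, -24.9, 117.1]
ft_force: [-0.1, 0.1, -0.3]
opening: 0.724
grasp_force: 0.0
```

Run:
```python
from h import *
s=env.state();w=env.capture("wrist");C=cam("wrist",s)
cv2.imwrite("pics/m3.png",w[:,:,::-1]);print(s["tcp_pos"],s["eef_rot"],s["opening"])
O=BM+30*ey;O[2]=0
print("O",O)
for p in ([387.9,-207.3,45],[469.4,-365.9,45]): print(proj("wrist",p,C))
```

```text
[ 438.533  -307.5334  154.1815] [179.9502 -24.8894 117.1306] 0.7241658013087547
O [533.908  89.595   0.   ]
[328.9923 147.7946]
[329.4896 416.8221]
```

View pics/m3.png

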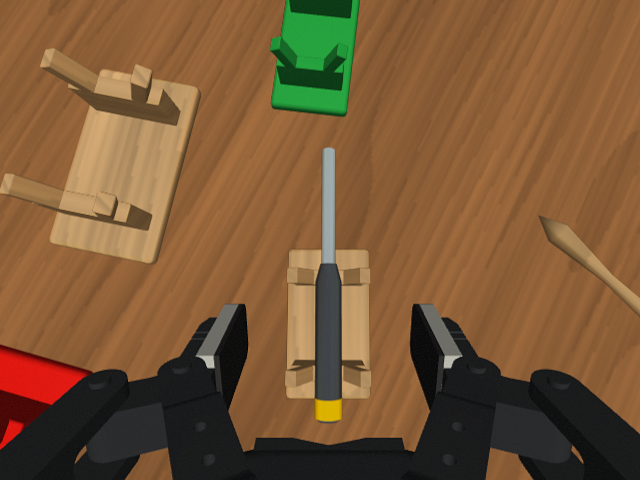

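Punch tip at (328,149) and end at (328,420), seated as before. Now the lever.

```bash
cat >> h.py <<'E'
O=np.array([533.9,89.6,0.])
def lev():
    s=env.state();d=s["tcp_pos"]-O;print("tcp ext x %.1f y %.1f z %.1f"%(d@ex,d@ey,d[2]),s["eef_rot"],"F ex %.1f ey %.1f z %.1f t %.2f op %.2f"%(s["ft_force"]@ex,s["ft_force"]@ey,s["ft_force"][2],s["time"],s["opening"]))
E
python3 -c "
from h import *
go(E(-75,0,214),98.3,0)"
```

```text
t 17.75 shift [0.6404 0.3905 0.2057] turn [-0.0228 -0.1377  0.1028] mm 388.8896153600606 F [-0.6592  0.1827  0.0593] grip 0.0 0.7277808379023378
```

arm_command:
  moves:
    - {"gripper": 255, "tx": 0.64, "ty": 0.39, "tz": 0.206, "ax": -0.0228, "ay": -0.1377, "az": 0.1028}
    - {"gripper": 255, "tx": 0.64, "ty": 0.39, "tz": 0.206, "ax": -0.0228, "ay": -0.1377, "az": 0.1028}
    - {"gripper": 255, "tx": 0.64, "ty": 0.39, "tz": 0.206, "ax": -0.0228, "ay": -0.1377, "az": 0.1028}
    - {"gripper": 255, "tx": 0.64, "ty": 0.39, "tz": 0.206, "ax": -0.0228, "ay": -0.1377, "az": 0.1028}
    - {"gripper": 255, "tx": 0.64, "ty": 0.39, "tz": 0.206, "ax": -0.0228, "ay": -0.1377, "az": 0.1028}
    - {"gripper": 255, "tx": 0.64, "ty": 0.39, "tz": 0.206, "ax": -0.0228, "ay": -0.1377, "az": 0.1028}
    - {"gripper": 255, "tx": 0.64, "ty": 0.39, "tz": 0.206, "ax": -0.0228, "ay": -0.1377, "az": 0.1028}
    - {"gripper": 255, "tx": 0.64, "ty": 0.39, "tz": 0.206, "ax": -0.0228, "ay": -0.1377, "az": 0.1028}
    - {"gripper": 255, "tx": 0.64, "ty": 0.39, "tz": 0.206, "ax": -0.0228, "ay": -0.1377, "az": 0.1028}
    - {"gripper": 255, "tx": 0.64, "ty": 0.39, "tz": 0.206, "ax": -0.0228, "ay": -0.1377, "az": 0.1028}
    - {"gripper": 255, "tx": 0.64, "ty": 0.39, "tz": 0.206, "ax": -0.0228, "ay": -0.1377, "az": 0.1028}

```text
time: 18.85
tcp_pos: [459.3, 77.5, 194.2]
eef_rot: [-179.9, -0.0, 98.2]
ft_force: [0.7, -1.0, 0.7]
opening: 0.003
grasp_force: 0.0
```

```bash
python3 -c "
from h import *
lev()"
```

```text
tcp ext x -75.6 y -1.2 z 194.2 [-179.9025   -0.0291   98.2426] F ex 0.5 ey -1.1 z 0.7 t 18.85 op 0.00
```

arm_command:
  moves:
    - {"gripper": 255, "tx": 0, "ty": 0.02, "tz": 0, "ax": 0, "ay": 0, "az": 0}
    - {"gripper": 255, "tx": 0, "ty": 0.04, "tz": 0, "ax": 0, "ay": 0, "az": 0}
    - {"gripper": 255, "tx": 0, "ty": 0.06, "tz": 0, "ax": 0, "ay": 0, "az": 0}
    - {"gripper": 255, "tx": 0, "ty": 0.08, "tz": 0, "ax": 0, "ay": 0, "az": 0}
    - {"gripper": 255, "tx": 0, "ty": 0.1, "tz": 0, "ax": 0, "ay": 0, "az": 0}
    - {"gripper": 255, "tx": 0, "ty": 0.12, "tz": 0, "ax": 0, "ay": 0, "az": 0}
    - {"gripper": 255, "tx": 0, "ty": 0.14, "tz": 0, "ax": 0, "ay": 0, "az": 0}
    - {"gripper": 255, "tx": 0, "ty": 0.16, "tz": 0, "ax": 0, "ay": 0, "az": 0}
    - {"gripper": 255, "tx": 0, "ty": 0.18, "tz": 0, "ax": 0, "ay": 0, "az": 0}
    - {"gripper": 255, "tx": 0, "ty": 0.2, "tz": 0, "ax": 0, "ay": 0, "az": 0}
    - {"gripper": 255, "tx": 0, "ty": 0.22, "tz": 0, "ax": 0, "ay": 0, "az": 0}

```text
time: 19.95
tcp_pos: [569.4, 94.7, 195.1]
eef_rot: [180.0, -0.0, 98.3]
ft_force: [-0.6, -0.4, 0.2]
opening: -0.001
grasp_force: 0.2
```

```bash
python3 -c "
from h import *
lev()"
```

```text
tcp ext x 35.9 y -0.1 z 195.1 [179.9878  -0.0262  98.3142] F ex -0.6 ey -0.3 z 0.2 t 19.95 op -0.00
```

arm_command:
  moves:
    - {"gripper": 255, "tx": 0, "ty": 0.01, "tz": 0, "ax": 0, "ay": 0, "az": 0}
    - {"gripper": 255, "tx": 0, "ty": 0.02, "tz": 0, "ax": 0, "ay": 0, "az": 0}
    - {"gripper": 255, "tx": 0, "ty": 0.03, "tz": 0, "ax": 0, "ay": 0, "az": 0}
    - {"gripper": 255, "tx": 0, "ty": 0.04, "tz": 0, "ax": 0, "ay": 0, "az": 0}

```text
time: 20.35
tcp_pos: [588.6, 97.4, 195.2]
eef_rot: [180.0, -0.0, 98.3]
ft_force: [-1.1, 0.2, 0.3]
opening: -0.002
grasp_force: 0.2
```

Run:
```python
from h import *
lev()
for n in("scene","top"):
    im=env.capture(n);print(n,[d for d in env.look_for("lever_top",n)[:2]])
    for a in (0,.3,.45,.6): print(a,proj(n,E(200*np.sin(a),0,45+200*np.cos(a))))
```

```text
tcp ext x 55.3 y -0.2 z 195.2 [179.9945  -0.0145  98.3082] F ex -1.1 ey 0.3 z 0.3 t 20.35 op -0.00
scene [{'position': [355.5, 230.6], 'conf': 0.73}]
0 [340.1044 196.4376]
0.3 [362.505  203.7867]
0.45 [373.036  209.5634]
0.6 [382.7052 216.5383]
top []
0 [271.0162 214.5403]
0.3 [268.6136 192.6851]
0.45 [267.7073 183.3671]
0.6 [267.0279 175.4657]
```

arm_command:
  moves:
    - {"gripper": 255, "tx": 0, "ty": 0.005, "tz": 0, "ax": 0, "ay": 0, "az": 0}
    - {"gripper": 255, "tx": 0, "ty": 0.01, "tz": 0, "ax": 0, "ay": 0, "az": 0}
    - {"gripper": 255, "tx": 0, "ty": 0.015, "tz": 0, "ax": 0, "ay": 0, "az": 0}
    - {"gripper": 255, "tx": 0, "ty": 0.02, "tz": 0, "ax": 0, "ay": 0, "az": 0}

```text
time: 20.95
tcp_pos: [598.4, 98.9, 195.1]
eef_rot: [180.0, -0.0, 98.3]
ft_force: [0.0, 0.2, 1.3]
opening: -0.0
grasp_force: 0.1
```

Run:
```python
from h import *
lev()
s=env.capture("scene");u,v=365,220
cv2.imwrite("pics/l.png",cv2.resize(s[v-50:v+50,u-60:u+60,::-1],None,fx=5,fy=5,interpolation=2))
```

```text
tcp ext x 65.2 y -0.1 z 195.1 [179.9961  -0.0225  98.3091] F ex 0.0 ey 0.1 z 1.3 t 20.95 op -0.00
```

View pics/l.png

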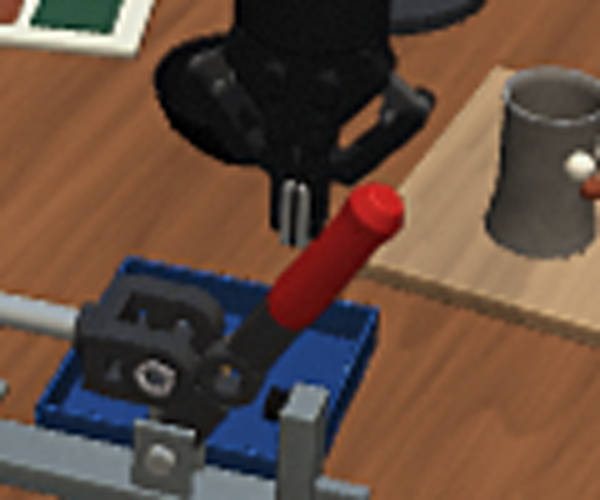

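The picture shows the lever tilted well over, with the black bumper on the post still ahead of it. I keep pushing until the force rises.

arm_command:
  moves:
    - {"gripper": 255, "tx": 0, "ty": 0.005, "tz": 0, "ax": 0, "ay": 0, "az": 0}
    - {"gripper": 255, "tx": 0, "ty": 0.01, "tz": 0, "ax": 0, "ay": 0, "az": 0}
    - {"gripper": 255, "tx": 0, "ty": 0.015, "tz": 0, "ax": 0, "ay": 0, "az": 0}
    - {"gripper": 255, "tx": 0, "ty": 0.02, "tz": 0, "ax": 0, "ay": 0, "az": 0}

```text
time: 21.4
tcp_pos: [608.4, 100.3, 195.1]
eef_rot: [180.0, -0.0, 98.3]
ft_force: [0.9, -0.5, 0.4]
opening: 0.002
grasp_force: 0.0
```

```bash
python3 -c "
from h import *
lev()"
```

```text
tcp ext x 75.2 y -0.2 z 195.1 [179.9931  -0.0222  98.3068] F ex 0.8 ey -0.6 z 0.4 t 21.40 op 0.00
```

arm_command:
  moves:
    - {"gripper": 255, "tx": 0, "ty": 0.004, "tz": 0, "ax": 0, "ay": 0, "az": 0}
    - {"gripper": 255, "tx": 0, "ty": 0.008, "tz": 0, "ax": 0, "ay": 0, "az": 0}
    - {"gripper": 255, "tx": 0, "ty": 0.012, "tz": 0, "ax": 0, "ay": 0, "az": 0}

```text
time: 21.7
tcp_pos: [613.1, 101.0, 194.7]
eef_rot: [-179.9, -0.0, 98.3]
ft_force: [-16.2, -3.0, 7.7]
opening: 0.003
grasp_force: 9.2
```

Run:
```python
from h import *
lev()
s=env.capture("scene");m=(s[...,0]>150)&(s[...,1]<70)&(s[...,2]<70);u,v=np.where(m[170:270,330:430])[::-1]
P=np.c_[u+330,v+170].astype(np.float32);print(len(P),P.mean(0))
for a in (.4,.45,.5,.55,.6): print(a,proj("scene",E(170*np.sin(a),0,45+170*np.cos(a))), proj("scene",E(215*np.sin(a),0,45+215*np.cos(a))))
i=P[:,1].argmin();print("topmost",P[i],"rightmost",P[P[:,0].argmax()])
```

```text
tcp ext x 80.1 y -0.1 z 194.7 [-179.8539   -0.0065   98.3157] F ex -16.4 ey -0.6 z 7.7 t 21.70 op 0.00
65 [384.1231 213.5385]
0.4 [364.5274 215.7528] [372.2035 203.2741]
0.45 [367.3994 217.4847] [375.9177 205.5136]
0.5 [370.1923 219.3269] [379.527  207.8987]
0.55 [372.8974 221.2735] [383.0197 210.4214]
0.6 [375.5063 223.3184] [386.3843 213.0733]
topmost [381. 210.] rightmost [389. 213.]
```

The force is 16 N, so the lever is at its stop. I back off and clear.

arm_command:
  moves:
    - {"gripper": 255, "tx": 0, "ty": -0.03, "tz": 0, "ax": 0, "ay": 0, "az": 0}
    - {"gripper": 255, "tx": 0, "ty": -0.12, "tz": 0, "ax": 0, "ay": 0, "az": 0}
    - {"gripper": 255, "tx": 0, "ty": -0.12, "tz": -0.1, "ax": 0, "ay": 0, "az": 0}
    - {"gripper": 255, "tx": 0, "ty": -0.12, "tz": -0.2, "ax": 0, "ay": 0, "az": 0}
    - {"gripper": 255, "tx": 0, "ty": -0.12, "tz": -0.2, "ax": 0, "ay": 0, "az": 0}
    - {"gripper": 255, "tx": 0, "ty": -0.12, "tz": -0.2, "ax": 0, "ay": 0, "az": 0}

```text
time: 22.35
tcp_pos: [555.1, 92.4, 296.2]
eef_rot: [179.9, 0.0, 98.3]
ft_force: [-0.1, 0.9, -1.2]
opening: -0.001
grasp_force: 0.0
```

Run:
```python
from h import *
lev()
s=env.capture("scene");m=(s[...,0]>150)&(s[...,1]<70)&(s[...,2]<70);u,v=np.where(m[170:270,330:430])[::-1]
P=np.c_[u+330,v+170].astype(np.float32);print(len(P),P.mean(0),P[P[:,0].argmax()],P[P[:,1].argmin()])
t=env.capture("top");print([d for d in env.look_for("pin","top")[:1]],[d for d in env.look_for("punch","top")[:1]])
print(env.sign_off())
```

```text
tcp ext x 21.4 y -0.3 z 296.2 [179.8636   0.007   98.2934] F ex 0.1 ey 0.9 z -1.2 t 22.35 op -0.00
65 [384.1231 213.5385] [389. 213.] [381. 210.]
[] [{'position': [410.6, 265.9], 'conf': 0.75}]
the job is handed in; nothing more can be done
None
```

The job is handed in at about 22 s of the 64 s limit: the pin was pressed out and seen lying in the tray, the punch is back in its rest, and the lever was pushed to its stop (16 N on contact). The verdict was not returned, and the pin detector did not report the pin in the last picture.

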